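Turn a nested parts caddy so it stacks

TASK

The orange caddy is nested down inside the grey bin below it, covering the brass parts. Lift it out by its black handle, turn it half a turn and set it back squarely on that same grey bin, so that it stands level on the bin's ledges with the white ends of the two at opposite ends, and let go. Keep the grey bin where it stands and leave the blue caddy alone.

Things in the scene. Friction and masses are not known exactly. Their poses are not given: they have to be found in the camera images.
- caddy: Orange stack-nest bin like bin, 0.3 kg, base 144x90, plus a fixed black handle bar along x over its middle: 82 long, 12 thick (y), 88 to 110 above its underside. Origin: centre of underside, x lengthwise, white patch at +x. Starts nested white over white, its underside 24 above the bin's; clear once raised 46. Turned half a turn it stands on the ledges, 60 up, 9 play each way (mm).
- bin: (mm) Grey tapered bin under the orange caddy, loose, 0.7 kg, low brass parts on its floor. Rim 170 (x) x 120 (y), 70 high, collar 4 thick (opening 162 x 112). Ledges inside the rim, tops 60 above the underside: one mid-end at +x (white patch), two in the corners at -x. Origin: centre of underside, x lengthwise, z up. A like bin with copper parts is under the blue caddy.
- caddy_white (a point): Centre of the white patch on the ledge at the orange caddy's +x end (also white outside the rim there): 67 mm from the caddy's origin along +x, 61 mm above its underside.
- other_caddy: Blue caddy, same shape, size (170 x 120 mm) and origin as the orange one, nested in its own grey bin; to be left alone. Which of the two stands on the robot's left varies.

How it is judged:
On the way:
1. the orange caddy is lifted clear of the grey bin (z of caddy in the frame of bin above 0.072 m), for 0.1 s.
At the end, for the whole second after the job is handed in: Orange caddy released and still on its grey bin's ledges: underside 55-65 mm above the bin's, centres within 16 mm, long sides parallel within 11 degrees, its white patch at least 45 mm towards the bin's plain end, both level within 4 degrees, bin on the bench (z of caddy in the frame of bin between 0.055 and 0.065 m and horizontal distance between caddy and bin below 0.016 m and x of caddy_white in the frame of bin below -0.045 m and angle between the x axis of caddy and the x axis of bin, either way round below 0.2 rad and angle between each of caddy, bin's own z axis and vertical below 0.07 rad and height (world z) of bin below 0.01 m and linear speed of caddy below 0.02 m/s); the robot touches nothing.
It fails at once if the grey bin is shifted more than 40 mm (distance of bin from where it was at the start of the episode above 0.04 m).
It fails at once if the blue caddy is shifted more than 20 mm (distance of other_caddy from where it was at the start of the episode above 0.02 m).
It also fails if it takes over 35 s, if anything falls off the work surface, if the arm or the gripper's body presses on something with over 40 N, if the wrist force passes 120 N, or if a joint passes its speed limit or range.

ROBOT

A 7-joint arm with a two-finger parallel gripper is mounted at the origin on the work surface. World frame = base frame: x ahead of the robot, y to its left, z up, the work surface at z = 0. Lengths are in m, angles in rad, forces in N, time in s.
With the tool pointing down it reaches from about 0.375 to 0.925 m from the base axis. Payload 3.1 kg.
Tool frame: the origin (TCP) lies at the very end of the fingers, on their centre line; the grasp point (between the pads) lies 19 mm behind it; z points along the fingers, y is the line along which they close (so a half turn about z gives the same grasp; the last joint's range is limited). The gripper opens to 85 mm and grips with 20 to 120 N. Pads are 22 mm wide; open, the fingers measure 114 mm over their backs; the gripper's body (76 mm by 85 mm) begins 54 mm behind the grasp point. The pads swing forward as they close: fully open they stand 13 mm farther back than shut.
Start: joints at [1.06, 0.383, 0.044, 1.598, -0.018, 1.161, -0.05], TCP at [0.261, -0.595, 0.231] pointing down, gripper open.
Joint ranges: [-2.61, 2.61], [-0.41, 2.15], [-1.48, 1.57], [0, 2.5], [-1.57, 4.71], [0.05, 1.97], [-2.85, 2.85]. Speed limits (rad/s): [2.79, 2.79, 3.14, 3.14, 3.14, 3.14, 3.14].

INTERFACE

Orientations are given as a rotation vector (axis times angle).
In Python, from cell import manip gives the robot as it stands.
- The arm moves only by the tool drive_effector, called after "Call:" as a command line: name --argument value ..., lists and objects as JSON in quotes. Schema: {"type":"object","properties":{"rows":{"type":"array","items":{"type":"object","properties":{"xyz":{"type":"array","items":{"type":"number"},"minItems":3,"maxItems":3},"turn":{"type":"number"}},"additionalProperties":false},"minItems":1,"maxItems":12},"aperture":{"type":"number"},"clamp_n":{"type":"number"},"only":{"type":"string"},"quiet":{"type":"boolean"},"lines":{"type":"string"}},"required":["rows"],"additionalProperties":false}. rows is a list of rows, 1 to 12 of them, each an object with the fields xyz (a list: dx, dy, dz in m), turn (a turn about the tool's z in rad); a field left out counts as zero; each row shifts and turns the commanded pose from where the row before left it, along the tool's axes as they then stand; what a row does not reach is not made up. A row lasts 1/12 s, in which the tool goes at most 0.0417 m and 0.125 rad, less where a joint would pass 70% of its speed; a pose out of reach is approached as far as the arm can. aperture is the finger opening in m, set as the call begins (left out keeps the last). The fingers move at their own pace and stop on an object; clamp_n is the grip in N (left out, the last holds). Time passes only in rows, so rows that do not move let the fingers close. The tool returns the time, the measured TCP pose, the force, the opening and the grip force at its end. only (a regular expression) keeps the lines of the reply that match it, lines (a string "A,B") keeps lines A to B, and quiet returns only ok. Input that does not fit is refused with a message, and nothing moves.
- manip.state(): the state, without advancing time (a new reading comes with each control period).
- manip.read_camera(name): name is "scene" or "side" or "wrist"; returns the picture (400x640x3 uint8, red, green, blue); there is no depth.
- manip.camera_model(name): a dict with "mtx" (3x3 intrinsics, pixels), "k1" (the pictures are not rectified: a ray, as slopes to the right and down, at radius r is drawn at 1 + k1 r^2 times it, then the intrinsics apply), "rvec" (rotation vector, rad) and "tvec" (3), from world to camera coordinates, as OpenCV has them; the wrist camera has in their place "T_tool_cam" (4x4, takes a point from camera to tool coordinates, whose origin is the TCP and whose axes are the flange's). Camera axes: x right, y down, z forward; pixel columns grow to the right and rows downward; lengths in m; the calibration is good to about 2 mm. A picture is of the moment at which its call begins: read the wrist's pose just before it. camera_model takes no time and is no camera call.
- manip.job_done(): hands the job in; it is judged then, once.
The state is a dict: "clock": time; "joint_positions": joint angles; "qd": joint speeds; "joint_torque": joint torques, N m; "tool_pos": TCP position; "eef_rot": TCP orientation; "force": force on the tool from outside, world axes, zero at the start; "moment": the same for the moment, N m; "finger_gap": finger opening in m; "gripper_force": force on a finger pad.
Only numpy, scipy, OpenCV 4.12 (cv2) and the standard library are available. Lean on these libraries where they do the work, as an engineer would, in place of code of your own. Each camera call takes 0.05 s, during which the arm holds its last target. There are 200 camera calls.

## Working session

There is one attempt and no reset: what is moved stays moved. The work goes in short steps, Python scripts to look and compute and a tool call to move; the robot and the scene stay as the last step left them, time stands still between calls to the robot, and variables do not carry over. Pictures are saved under pics/ and viewed, at most 10 in all, crops included, and the job is handed in when it is done.

```bash
ls; mkdir -p pics; python3 - <<'E'
from cell import manip
import cv2
s=manip.state();print({k:s[k] for k in('clock','tool_pos','eef_rot','finger_gap','force')})
for n in('scene','side'):
    cv2.imwrite(f'pics/{n}0.png',manip.read_camera(n)[:,:,::-1])
for n in('scene','side','wrist'):print(manip.camera_model(n))
E
```

```text
cell.py
pics
{'clock': 0.0, 'tool_pos': array([ 0.26038015, -0.59453324,  0.2298599 ]), 'eef_rot': array([-3.07236744e+00, -6.43443745e-01,  1.05648669e-03]), 'finger_gap': 0.08565642804783448, 'force': array([-0.42197213,  0.85019228,  0.45986961])}
{'mtx': array([[475.71691962,   0.        , 324.85285   ],
       [  0.        , 475.71691962, 191.79828956],
       [  0.        ,   0.        ,   1.        ]]), 'k1': -0.039279338766198074, 'rvec': array([ 2.08217472,  1.38826431, -0.51209836]), 'tvec': array([-0.20934761, -0.35405227,  1.42245313])}
{'mtx': array([[477.03004631,   0.        , 313.30149086],
       [  0.        , 477.03004631, 195.02241324],
       [  0.        ,   0.        ,   1.        ]]), 'k1': -0.08659740034749187, 'rvec': array([ 1.0330583 , -2.29480661,  1.18477483]), 'tvec': array([0.39991073, 0.31211986, 0.47859013])}
{'mtx': array([[288.16591076,   0.        , 317.71112566],
       [  0.        , 288.16591076, 198.23836298],
       [  0.        ,   0.        ,   1.        ]]), 'k1': -0.013756840591481329, 'T_tool_cam': array([[-4.04038951e-04, -9.53641013e-01, -3.00946267e-01,
         7.79345797e-02],
       [ 9.99999722e-01, -5.73799583e-04,  4.75699462e-04,
         6.26308363e-04],
       [-6.26329359e-04, -3.00945991e-01,  9.53640980e-01,
        -1.42433358e-01],
       [ 0.00000000e+00,  0.00000000e+00,  0.00000000e+00,
         1.00000000e+00]])}
```

View pics/scene0.png

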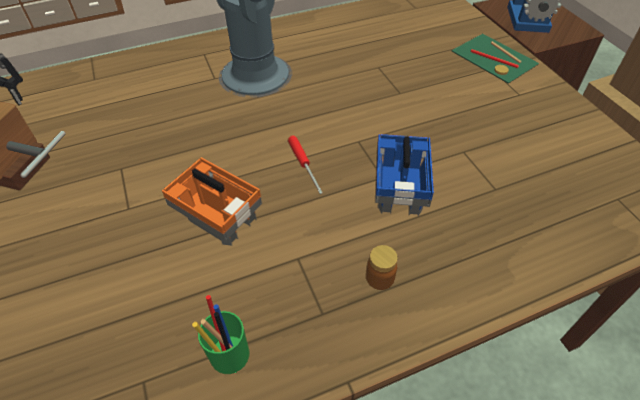

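View pics/side0.png

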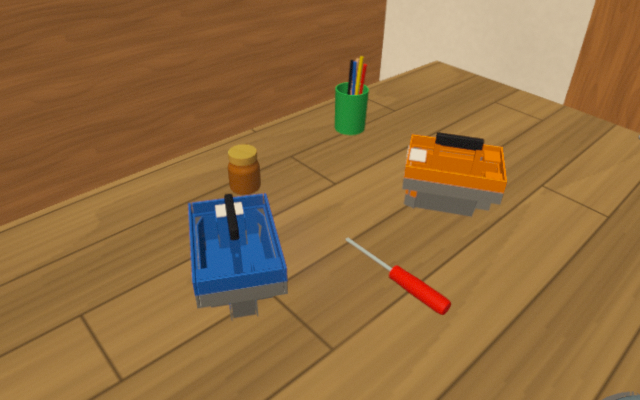

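The scene view shows the orange caddy around (212,197), its handle from (194,170) to (223,187) and its white end at (236,207). In the side view its handle runs (437,138) to (483,144), with white at (418,155). I'll zoom in for corners.

```bash
python3 - <<'E'
import cv2,numpy as np
a=cv2.imread('pics/scene0.png')[145:255,150:280];b=cv2.imread('pics/side0.png')[120:230,390:520]
r=lambda i:cv2.resize(i,None,fx=5,fy=5,interpolation=cv2.INTER_CUBIC)[:, :]
z=lambda i:cv2.resize(i,(400*1,338),interpolation=cv2.INTER_CUBIC)
cv2.imwrite('pics/crop0.png',np.hstack([z(a),z(b)]))
E
```

```text
(no output)
```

View pics/crop0.png

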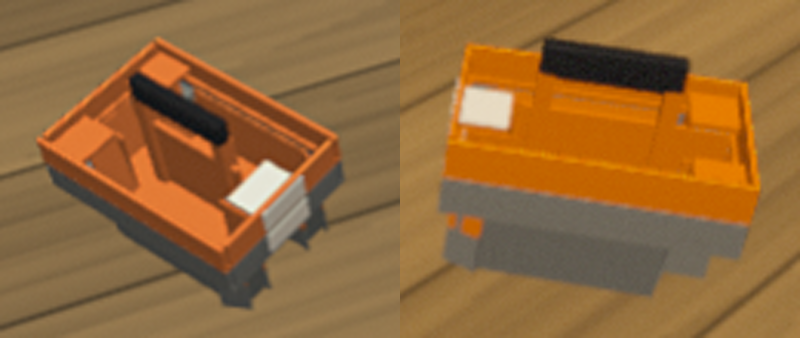

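The crops show the rim corners, the white ledge and the handle clearly in both views. I'll fit the caddy pose from these corners.

```bash
cat > h.py <<'E'
import numpy as np,cv2
from scipy.optimize import least_squares
from scipy.spatial.transform import Rotation as R
from cell import manip
def wrist_ext(s,m):
    T=np.eye(4);T[:3,:3]=R.from_rotvec(s['eef_rot']).as_matrix();T[:3,3]=s['tool_pos']
    T=np.linalg.inv(T@m['T_tool_cam']);return R.from_matrix(T[:3,:3]).as_rotvec(),T[:3,3]
def proj(P,m,ext=None):
    rv,t=ext or (m['rvec'],m['tvec'])
    return cv2.projectPoints(np.array(P,float).reshape(-1,1,3),rv,t,m['mtx'],np.array([m['k1'],0,0,0.]))[0][:,0]
def body(p,P):
    c,s=np.cos(p[3]),np.sin(p[3]);return np.array(P)@np.array([[c,s,0],[-s,c,0],[0,0,1]])+p[:3]
def fit(views,p0):  # views: list of (model,ext,P,uv)
    f=lambda p:np.concatenate([(proj(body(p,P),m,e)-uv).ravel() for m,e,P,uv in views])
    r=least_squares(f,p0,loss='soft_l1');return r.x,f(r.x)
E
python3 - <<'E'
from h import *
P=np.array([[-85,60,70],[-85,-60,70],[85,60,70],[85,-60,70],[-41,0,110],[41,0,110],[67,0,61]])/1e3
k=400/130
cv=lambda a,o:(np.array(a)+.5)/k-.5+o
a=cv([[157,38],[38,141],[340,139],[227,249],[135,77],[224,127],[262,187]],[150,145])
b=cv([[359,188],[47,143],[347,83],[67,45],[289,59],[143,40],[86,108]],[390,120])
Pb=P[[0,2,1,3,4,5,6]]
S,D=manip.camera_model('scene'),manip.camera_model('side')
best=min((fit([(S,None,P,a),(D,None,Pb,b)],[.6,-.2,.03,y]) for y in(0,1.5,3,4.5)),key=lambda r:abs(r[1]).sum())
print(best[0].round(4),best[1].reshape(-1,2).round(1).tolist())
s=manip.state();x=R.from_rotvec(s['eef_rot']).as_matrix();print(x.round(3),s['joint_positions'])
E
```

```text
[ 0.4857 -0.2376  0.0235  6.8702] [[-0.3, -0.5], [-1.1, -0.3], [-0.5, -1.5], [-2.0, 0.8], [-1.4, -1.4], [-0.7, -1.2], [0.2, 0.2], [-0.0, 0.7], [-0.5, 0.1], [-1.0, 0.0], [-1.1, -0.3], [-0.3, 0.8], [-0.5, 0.4], [-0.8, 0.1]]
[[ 0.916  0.401 -0.001]
 [ 0.401 -0.916  0.002]
 [-0.    -0.002 -1.   ]] [ 1.06019824  0.38377842  0.04381946  1.59942479 -0.01789351  1.16124639
 -0.04988223]
```
Great: caddy at (0.486,-0.238,0.0235), yaw 0.587 rad (33.6°). Good, z=0.0235 measured.

Call:
drive_effector --rows '[{"xyz":[0.032, -0.0215, 0]}, {"xyz":[0.032, -0.0215, 0]}, {"xyz":[0.032, -0.0215, 0]}, {"xyz":[0.032, -0.0215, 0]}, {"xyz":[0.032, -0.0215, 0]}, {"xyz":[0.032, -0.0215, 0]}, {"xyz":[0.032, -0.0215, 0]}, {"xyz":[0.032, -0.0215, 0]}, {"xyz":[0.032, -0.0215, 0]}, {"xyz":[0.032, -0.0215, 0]}, {"xyz":[0.032, -0.0215, 0]}, {"turn":-0.1}]' --aperture 0.06

```text
clock: 1.1
tool_pos: [0.4935, -0.2266, 0.2312]
eef_rot: [-3.028, -0.819, -0.007]
force: [0.2, 1.1, -0.1]
finger_gap: 0.0599
gripper_force: 0.0
```

Call:
drive_effector --rows '[{"turn":-0.075}, {}]'

```text
clock: 1.27
tool_pos: [0.4885, -0.2362, 0.2307]
eef_rot: [-3.004, -0.916, 0.001]
force: [-0.5, -0.8, 0.7]
finger_gap: 0.0598
gripper_force: 0.0
```

```bash
python3 - <<'E'
from h import *
s=manip.state();print(s['joint_positions'],s['clock'])
m=manip.camera_model('wrist');e=wrist_ext(s,m)
im=manip.read_camera('wrist')[:,:,::-1].copy();cv2.imwrite('pics/w1raw.png',im)
P=np.array([[-85,60,70],[-85,-60,70],[85,60,70],[85,-60,70],[-41,-6,110],[-41,6,110],[41,-6,110],[41,6,110],[67,0,61]])/1e3
uv=proj(body([.4857,-.2376,.0235,.587],P),m,e);print(uv.round(1).tolist())
for p in uv:cv2.circle(im,tuple(int(v) for v in p.round()),2,(255,0,255),-1)
cv2.imwrite('pics/w1.png',im)
E
```

```text
[ 0.57929539  0.19452723 -0.22883536  1.84721881  0.04891172  1.10637983
 -0.6463772 ] 1.2667
[[261.8, 265.2], [370.9, 265.7], [251.9, 102.5], [381.9, 103.0], [322.8, 246.1], [309.8, 246.0], [323.7, 157.4], [309.4, 157.3], [316.8, 122.3]]
```

View pics/w1.png

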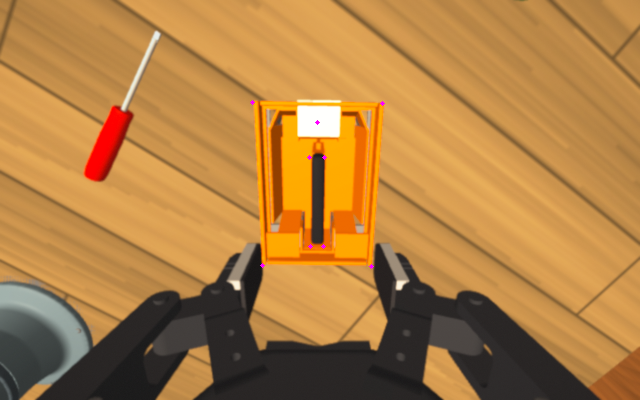

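The projected model matches the wrist view: rim corners at (254,102), (382,103), (262,265) and (373,265), and the handle centred at column 318. I'll descend and grip.

Call:
drive_effector --rows '[{"xyz":[-0.003, 0.001, 0.025]}, {"xyz":[0, 0, 0.03]}, {"xyz":[0, 0, 0.03]}, {"xyz":[0, 0, 0.025]}, {"xyz":[0, 0, 0.017]}, {}, {}]'

```text
clock: 1.9
tool_pos: [0.4849, -0.2404, 0.1032]
eef_rot: [-3.006, -0.905, 0.004]
force: [1.8, 0.8, 1.6]
finger_gap: 0.06
gripper_force: 0.0
```

Call:
drive_effector --rows '[{}, {}, {}, {}, {}, {}]' --aperture 0 --clamp_n 60

```text
clock: 2.4
tool_pos: [0.4866, -0.2393, 0.1056]
eef_rot: [-3.006, -0.909, -0.0]
force: [-2.5, 2.4, 6.7]
finger_gap: 0.0108
gripper_force: 59.6
```

Call:
drive_effector --rows '[{"xyz":[0, 0, -0.008]}, {"xyz":[0, 0, -0.01]}, {"xyz":[0, 0, -0.01]}, {"xyz":[0, 0, -0.012]}, {"xyz":[0, 0, -0.015]}, {"xyz":[0, 0, -0.015]}, {"xyz":[0, 0, -0.02]}, {"xyz":[0, 0, -0.02]}, {"xyz":[0, 0, -0.02]}, {}, {}, {}]'

```text
clock: 3.4
tool_pos: [0.4857, -0.2399, 0.2336]
eef_rot: [-3.006, -0.91, 0.002]
force: [0.4, 0.5, -1.2]
finger_gap: 0.011
gripper_force: 58.6
```

```bash
python3 - <<'E'
from h import *
a=manip.read_camera('scene')[115:255,120:290,::-1];b=manip.read_camera('side')[60:230,370:540,::-1]
z=lambda i:cv2.resize(i,None,fx=400/170,fy=400/170,interpolation=cv2.INTER_CUBIC)
a=np.vstack([a,np.zeros((30,170,3),np.uint8)])
cv2.imwrite('pics/lift.png',np.hstack([z(a),z(b)]));print(manip.state()['joint_positions'])
E
```

```text
[ 0.58556603  0.19113862 -0.22633492  1.84728088  0.04736245  1.11181505
 -0.64086777]
```

View pics/lift.png

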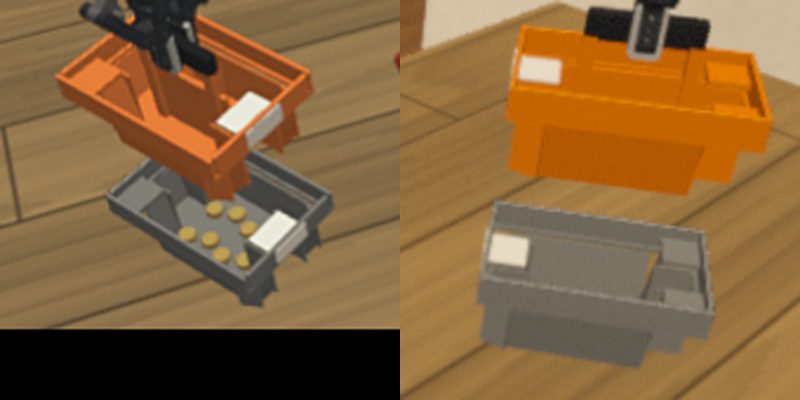

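The caddy hangs level and clear above the grey bin, and both sit white over white. Bin corners (crop pixels) are (108,198), (332,197), (244,284) in scene and (92,203), (307,230), (79,278), (313,310) in side. I'll fit both.

```bash
python3 - <<'E'
from h import *
k=400/170
cv=lambda a,o:(np.array(a)+.5)/k-.5+o
C={'mm':[-85,-60,70],'pp':[85,60,70],'pm':[85,-60,70],'mp':[-85,60,70],'w':[67,0,61]}
P=lambda *n:np.array([C[i] for i in n])/1e3
S,D=manip.camera_model('scene'),manip.camera_model('side')
def go(n,a,b,z):
    v=[(S,None,P('mm','pp','pm','w'),cv(a,[120,115])),(D,None,P('pm','mm','pp','mp','w'),cv(b,[370,60]))]
    x,r=fit(v,[.486,-.238,z,.587]);print(n,x.round(4),r.reshape(-1,2).round(1).tolist())
go('bin',[[108,198],[332,197],[244,284],[278,232]],[[92,203],[307,230],[79,278],[313,310],[108,251]],0)
go('caddy',[[58,76],[312,75],[215,165],[250,116]],[[120,27],[352,55],[109,92],[369,120],[140,70]],.15)
E
```

```text
bin [ 0.4867 -0.2391 -0.002   0.5915] [[-2.2, -0.3], [-0.5, -2.0], [-0.2, -0.9], [-1.5, 0.4], [-0.2, -0.8], [-2.2, 0.3], [-0.5, 0.4], [-0.1, 1.8], [-0.7, -0.0]]
caddy [ 0.4854 -0.2388  0.1491  0.5871] [[-1.0, 0.2], [-0.0, -1.4], [-1.9, -0.6], [-1.1, -0.5], [-0.7, 0.0], [-0.5, 0.1], [-1.1, -0.6], [0.3, 2.0], [-1.5, 0.8]]
```

Call:
drive_effector --rows '[{"turn":-0.05}, {"turn":-0.1}, {"turn":-0.12}, {"turn":-0.12}, {"turn":-0.12}, {"turn":-0.12}, {"turn":-0.12}, {"turn":-0.12}, {"turn":-0.12}, {"turn":-0.12}, {"turn":-0.12}, {"turn":-0.12}]'

```text
clock: 4.5
tool_pos: [0.4853, -0.2396, 0.2324]
eef_rot: [-1.769, -2.592, 0.0]
force: [0.5, 0.4, -2.8]
finger_gap: 0.0109
gripper_force: 58.6
```

Call:
drive_effector --rows '[{"turn":-0.12}, {"turn":-0.12}, {"turn":-0.12}, {"turn":-0.12}, {"turn":-0.12}, {"turn":-0.12}, {"turn":-0.12}, {"turn":-0.12}, {"turn":-0.12}, {"turn":-0.12}, {"turn":-0.12}, {"turn":-0.12}]'

```text
clock: 5.5
tool_pos: [0.4853, -0.2397, 0.2325]
eef_rot: [0.379, -3.116, -0.003]
force: [0.9, 0.1, -3.7]
finger_gap: 0.0108
gripper_force: 58.6
```

Call:
drive_effector --rows '[{"turn":-0.12}, {"turn":-0.11}, {"turn":-0.07}, {"turn":-0.05}, {}, {}]'

```text
clock: 6.0
tool_pos: [0.4856, -0.2398, 0.233]
eef_rot: [0.905, -3.007, -0.003]
force: [0.1, -0.5, -1.7]
finger_gap: 0.0109
gripper_force: 58.6
```

```bash
python3 - <<'E'
from h import *
s=manip.state();print(s['joint_positions']);M=R.from_rotvec(s['eef_rot']).as_matrix();print(M.round(4),np.arctan2(-M[1,0],-M[0,0]))
a=manip.read_camera('scene')[115:255,120:290,::-1];b=manip.read_camera('side')[60:230,370:540,::-1]
z=lambda i:cv2.resize(i,None,fx=400/170,fy=400/170,interpolation=cv2.INTER_CUBIC)
a=np.vstack([a,np.zeros((30,170,3),np.uint8)])
cv2.imwrite('pics/turn.png',np.hstack([z(a),z(b)]))
E
```

```text
[ 0.88134906  0.22559802 -0.56147852  1.83272927  0.13176539  1.12278247
  2.42935808]
[[-8.338e-01 -5.520e-01 -2.000e-03]
 [-5.520e-01  8.338e-01  1.400e-03]
 [ 9.000e-04  2.300e-03 -1.000e+00]] 0.5848208916043407
```

View pics/turn.png

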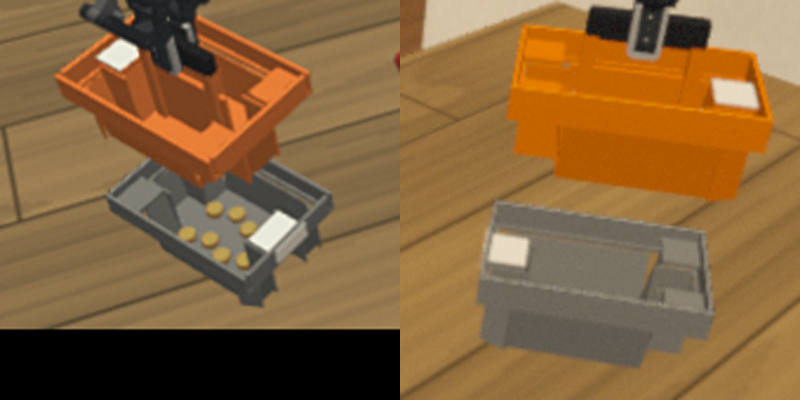

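The caddy is turned, white ends now opposite, level and over the bin (same rim pixels as before the turn). I'll lower it.

Call:
drive_effector --rows '[{"xyz":[-0.001, 0, 0.02]}, {"xyz":[0, 0, 0.025]}, {"xyz":[0, 0, 0.02]}, {"xyz":[0, 0, 0.01]}, {"xyz":[0, 0, 0.005]}, {"xyz":[0, 0, 0.004]}, {"xyz":[0, 0, 0.003]}, {}, {}]'

```text
clock: 6.85
tool_pos: [0.488, -0.2398, 0.1482]
eef_rot: [-0.907, 3.006, -0.002]
force: [0.2, -1.0, -2.7]
finger_gap: 0.0109
gripper_force: 58.6
```

Call:
drive_effector --rows '[{"xyz":[0, 0, 0.0015]}, {"xyz":[0, 0, 0.0015]}, {"xyz":[0, 0, 0.001]}, {}, {}]'

```text
clock: 7.27
tool_pos: [0.4871, -0.2395, 0.1433]
eef_rot: [0.908, -3.008, -0.0]
force: [0.1, -1.0, -2.2]
finger_gap: 0.0111
gripper_force: 58.6
```

Call:
drive_effector --rows '[{"xyz":[0, 0, 0.001]}, {"xyz":[0, 0, 0.001]}, {}, {}]'

```text
clock: 7.6
tool_pos: [0.4875, -0.2396, 0.1417]
eef_rot: [-0.908, 3.007, -0.001]
force: [-0.1, -0.8, -0.8]
finger_gap: 0.0111
gripper_force: 59.0
```

```bash
python3 - <<'E'
from h import *
a=manip.read_camera('scene')[115:255,120:290,::-1];b=manip.read_camera('side')[60:230,370:540,::-1]
z=lambda i:cv2.resize(i,None,fx=400/170,fy=400/170,interpolation=cv2.INTER_CUBIC)
a=np.vstack([a,np.zeros((30,170,3),np.uint8)])
cv2.imwrite('pics/set.png',np.hstack([z(a),z(b)]))
E
```

```text
(no output)
```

View pics/set.png

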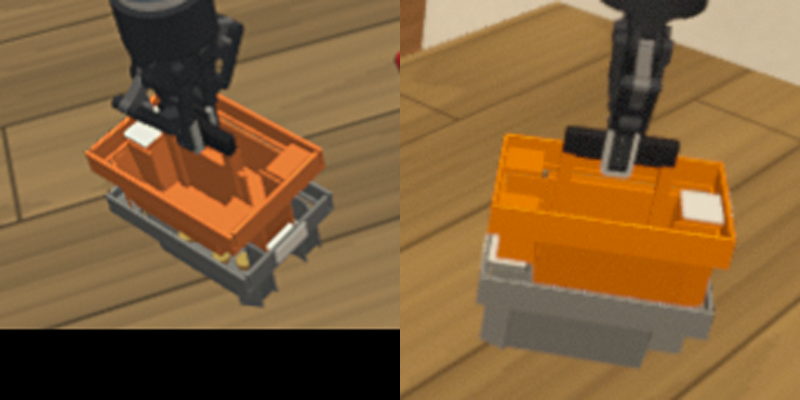

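The caddy sits inside the bin's collar, with the grey rim visible evenly around it. It is just reaching the ledges.

Call:
drive_effector --rows '[{"xyz":[0, 0, 0.001]}, {"xyz":[0, 0, 0.001]}, {}]'

```text
clock: 7.95
tool_pos: [0.4877, -0.2398, 0.1416]
eef_rot: [0.907, -3.007, 0.002]
force: [-4.3, 0.5, 10.2]
finger_gap: 0.0109
gripper_force: 60.6
```

Call:
drive_effector --rows '[{}, {}, {}, {}, {}]' --aperture 0.05 --clamp_n 20

```text
clock: 8.37
tool_pos: [0.4871, -0.2394, 0.1389]
eef_rot: [0.908, -3.007, -0.001]
force: [-0.4, 1.0, -0.8]
finger_gap: 0.0503
gripper_force: 0.0
```

Contact was felt (10 N) and the handle is released. Retreating upward and checking.

Call:
drive_effector --rows '[{"xyz":[0, 0, -0.015]}, {"xyz":[0, 0, -0.025]}, {"xyz":[0, 0, -0.03]}, {"xyz":[0, 0, -0.03]}, {"xyz":[0, 0, -0.03]}, {}, {}]'

```text
clock: 8.95
tool_pos: [0.4888, -0.24, 0.2716]
eef_rot: [-0.907, 3.004, -0.006]
force: [0.2, 0.4, 0.6]
finger_gap: 0.0504
gripper_force: 0.0
```

```bash
python3 - <<'E'
from h import *
a=manip.read_camera('scene')[115:255,120:290,::-1];b=manip.read_camera('side')[60:230,370:540,::-1]
z=lambda i:cv2.resize(i,None,fx=400/170,fy=400/170,interpolation=cv2.INTER_CUBIC)
a=np.vstack([a,np.zeros((30,170,3),np.uint8)])
cv2.imwrite('pics/done.png',np.hstack([z(a),z(b)]))
E
```

```text
(no output)
```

View pics/done.png

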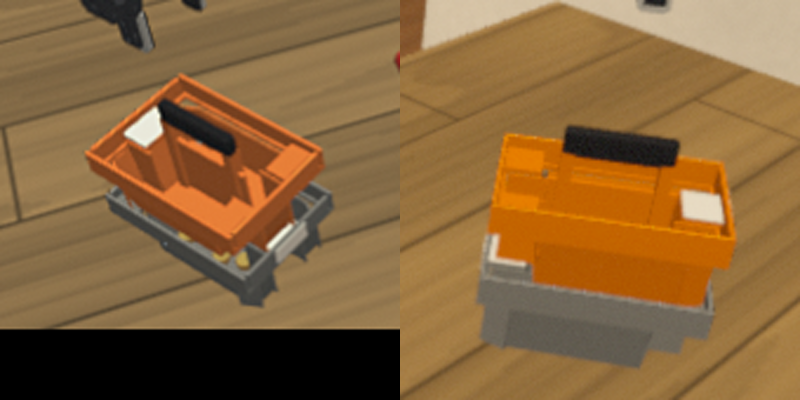

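The released caddy stands with its white end at (145,130) in scene, opposite the bin's white at (290,240). A numerical check, then hand-in if it fits.

```bash
python3 - <<'E'
from h import *
k=400/170
cv=lambda a,o:(np.array(a)+.5)/k-.5+o
C={'mm':[-85,-60,70],'pp':[85,60,70],'pm':[85,-60,70],'mp':[-85,60,70],'w':[67,0,61]}
P=lambda *n:np.array([C[i] for i in n])/1e3
S,D=manip.camera_model('scene'),manip.camera_model('side')
x,r=fit([(S,None,P('pp','pm','mm','w'),cv([[87,153],[182,75],[325,153],[145,130]],[120,115])),
 (D,None,P('mp','pp','mm','pm','w'),cv([[105,135],[325,162],[92,207],[335,238],[301,207]],[370,60]))],[.487,-.239,.06,3.73])
print(x.round(4),x[3]-np.pi,r.reshape(-1,2).round(1).tolist())
d=x-[.4867,-.2391,0,.5915+np.pi]
if np.hypot(d[0],d[1])<.007 and abs(d[2]-.06)<.005 and abs(d[3])<.06: print(manip.job_done())
E
```

```text
[ 0.4872 -0.2428  0.058   3.72  ] 0.5784280722170139 [[-2.4, 0.3], [-1.5, -0.3], [-2.2, -0.9], [1.2, -0.9], [-0.2, -0.6], [-1.0, 0.8], [-0.8, -0.5], [-0.1, 1.7], [-0.1, 0.3]]
the job is handed in; nothing more can be done
None
```

The orange caddy was lifted out, turned half a turn, set back on the grey bin's ledges with the white ends opposite, and released. My last camera fit put it about 58 mm up, 4 mm off the bin's centre and within 1° of parallel. The job was handed in at about 9 s; the hand-in call returned no verdict.

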